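# Take the orange spice tin out of the middle of the stack

## Task

On the trolley, an orange spice tin is caught in the middle of a stack of three, between two white ones. Lift the upper white tin off and set it down upright to one side, stand the orange tin on the round cork spot of the wooden board, and then put the white tin back squarely on top of the bottom one, which stays where it stands. Keep the tins upright all the while.

Things in the scene. Friction and masses are not known exactly. Their poses are not given: they have to be found in the camera images.
- top_tin: Upper white tin of the stack that holds the orange tin: closed upright cylinder, white all over, its top too, with a steel band round the lid, 56 mm diameter, 50 mm high, flat top and bottom, about 160 g, loose. Origin at the centre of its underside, z up. To be lifted off, set aside, and put back on the bottom tin at the end.
- orange_tin: Orange tin in the middle of that stack: same shape and size (56 mm diameter, 50 mm high, orange all over with a steel band round the lid, flat top and bottom, about 160 g, loose). Origin at the centre of its underside, z up. It stands on the bottom tin and carries the upper white tin. A similar stack with a blue tin in the middle stands on the other side of the board, its tins 56 mm wide and 150 mm high in all, at least 0.4 m away, and is not part of the job.
- bottom_tin: Bottom white tin of the same stack: same shape and size (56 mm diameter, 50 mm high, flat top, about 240 g, loose). Origin at the centre of its underside, resting on the trolley top at height 0. It stays where it stands.
- cork_spot (a point): Centre of the round cork spot (100 mm diameter, flush with the wood) on a fixed wooden board (280 mm long, 120 mm wide, 12 mm thick) that lies between the two stacks. The point is on the board's top face, 12 mm above the trolley top; z is up, x runs along the board's length. The cork lies at the +x end of the board; the bare wood at its other end is free, its middle being 150 mm from this point along -x: a good place to set a tin aside.
Mind the look-alikes: they are no part of the job. What is shaped like the bottom_tin but red or yellow is not meant. What is shaped like the orange_tin but yellow is not meant.

How it is judged:
By the outcome, as a careful person would: the job done as asked, in the order asked, and still so for the second after the job is handed in, with the robot touching nothing.
It also fails if it takes over 72 s, if anything falls off the work surface, if the arm or the gripper's body presses on something with over 40 N, if the wrist force passes 120 N, or if a joint passes its speed limit or range.

## Robot

A 6-joint arm with a two-finger parallel gripper is mounted at the origin on the work surface. World frame = base frame: x ahead of the robot, y to its left, z up, the work surface at z = 0. Lengths are in mm, angles in rad, forces in N, time in s.
With the tool pointing down it reaches from about 350 to 850 mm from the base axis. Payload 8.1 kg.
Tool frame: the origin (TCP) lies between the finger pads; the fingertips stand 8 mm ahead of it and the grasp point (between the pads) lies 11 mm behind it; z points along the fingers, y is the direction in which the jaws open and shut (so a half turn about z gives the same grasp; the last joint's range is limited). The gripper opens to 93 mm and grips with 3 to 60 N. Pads are 15 mm wide; open, the fingers measure 128 mm over their backs; the gripper's body (75 mm by 188 mm) begins 65 mm behind the grasp point.
Start: joints at [-1.301, 0.13, 1.488, -0, 1.523, -0.085], TCP at [208.462, -562.627, 226.635] pointing down, gripper open.
Joint ranges: [-2.96, 2.96], [-0.89, 2.26], [0.02, 2.5], [-1.34, 4.48], [0, 2.73], [-2.66, 2.66]. Speed limits (rad/s): [2.39, 2.39, 2.79, 3.14, 3.14, 3.14].

## Interface

Orientations are given as a rotation vector (axis times angle).
In Python, from workcell import r gives the robot as it stands.
- The arm moves only by the tool carry_out, never from a script. Its argument "deltas" is a list of rows, each a list of 5 numbers: the shift along the tool's x, y, z in mm, then the turn about the tool's z in rad, then the closure, from 0 (fully open) to 1 (shut). In form: [[tx, ty, tz, roll, claw], ...]. A call has 1 to 8 rows; each row is the pose to reach, as a shift and turn from the pose commanded when the call began, along the tool's axes at that moment; what a row does not reach only later rows make up. A row lasts 1/12 s, in which the tool goes at most 41.7 mm and 7.16 degrees, less where a joint would pass 70% of its speed; a pose out of reach is approached as far as the arm can. A call with a gripper value outside its range is refused whole. The fingers move at their own pace and stop on an object; "squeeze" is the grip in N (left out, the last holds). Time passes only in rows, so rows that repeat a pose let the fingers close. It gives the time, the measured TCP pose, the force and the opening at its end, in the units of the state.
- r.sense(): the state, without advancing time (a new reading comes with each control period).
- r.capture(name): name is "side" or "top" or "wrist"; returns the picture (420x560x3 uint8, red, green, blue); there is no depth.
- r.calibration(name): a dict with "vertical_fov" (degrees; the focal length in pixels is half the picture's height over the tangent of half this angle, whatever the lens; pixels are square), "cx", "cy" (the principal point, pixels), "rvec" (rotation vector, rad) and "tvec" (3), from world to camera coordinates, as OpenCV has them; the wrist camera has in their place "mount" (4x4, takes a point from camera to tool coordinates, whose origin is the TCP and whose axes are the flange's). Camera axes: x right, y down, z forward; pixel columns grow to the right and rows downward; lengths in mm; the calibration is good to about 2 mm. A picture is of the moment at which its call begins: read the wrist's pose just before it. calibration takes no time and is no camera call.
- r.hand_in(): hands the job in, once; it reports no verdict.
Trained networks look in the newest picture that a camera, given by its name, has taken for a name from the list of things; names that differ only in an ending like _2 or _b are one class to them, and where a whole thing is asked for, a point or a joint stands for the part that bears it (a point fixed in the world has none). Each returns a list of dicts, best first, with "conf" (0 to 1); they miss things now and then, are a little off and sometimes report something else, mostly with a low value. They report only what shows in the picture. A call takes as long as a camera call. They do not tell look-alikes from the thing itself.
- r.regions_of(camera, thing): "mask" (420x560 bool, what is visible of it) and "point" ([row, column] in pixels, amid what is visible of it).
- r.mark_of(camera, thing): "point" ([row, column] in pixels: a listed point, or the origin of a listed thing).
The state is a dict: "time_s": time; "joint_positions": joint angles; "qvel": joint speeds; "tau": joint torques, N m; "position": TCP position; "tool_rot": TCP orientation; "force": force on the tool from outside, world axes, zero at the start; "moment": the same for the moment, N m; "gripper_width": opening from 0.0 (shut) to 1.0 (fully open).
Only numpy, scipy, OpenCV 4.12 (cv2) and the standard library are available. Lean on these libraries where they do the work, as an engineer would, in place of code of your own. Each camera call takes 0.05 s, during which the arm holds its last target.

## Working session

There is one attempt and no reset: what is moved stays moved. The work goes in short steps, Python scripts to look and compute and a tool call to move; the robot and the scene stay as the last step left them, time stands still between calls to the robot, and variables do not carry over. Pictures are saved under pics/ and viewed, and the job is handed in when it is done.

Besides the shell and the picture viewer there is one more tool, called after ">>>" as name(argument=value, ...) on one line, values as JSON. carry_out: Moves the arm, as the interface text tells. Its arguments: {"type":"object","properties":{"deltas":{"type":"array","items":{"type":"array","items":{"type":"number"}}},"squeeze":{"type":"number"}},"required":["deltas"]}

```bash
mkdir -p pics; ls; cat > h.py <<'E'
import numpy as np,cv2
from workcell import r
def save(n,f):
    im=np.array(r.capture(n)); cv2.imwrite('pics/'+f,im[:,:,::-1]); return im
def cam(n,s=None):
    c=r.calibration(n); f=210/np.tan(np.radians(c["vertical_fov"])/2)
    K=np.array([[f,0,c["cx"]],[0,f,c["cy"]],[0,0,1]])
    if "mount" in c:
        s=s or r.sense(); T=np.eye(4); T[:3,:3]=cv2.Rodrigues(np.array(s["tool_rot"],float))[0]; T[:3,3]=s["position"]
        M=np.linalg.inv(T@np.array(c["mount"])); return K,M[:3,:3],M[:3,3]
    return K,cv2.Rodrigues(np.array(c["rvec"],float))[0],np.array(c["tvec"],float).ravel()
def ray(C,row,col,z):
    K,R,t=C; d=R.T@np.linalg.inv(K)@[col,row,1]; o=-R.T@t
    return o+d*(z-o[2])/d[2]
def proj(C,p):
    K,R,t=C; q=K@(R@np.array(p,float)+t); return q[1]/q[2],q[0]/q[2]
E
python3 - <<'E'
from h import *
print(r.sense())
for n in("side","top","wrist"):
    save(n,f"{n}0.png"); c=r.calibration(n); print(n,c)
    for th in("orange_tin","top_tin","bottom_tin","cork_spot"):
        print(th,[(np.round(d["point"],1).tolist(),round(d["conf"],2)) for d in r.mark_of(n,th)][:4])
E
```

```text
pics
{'time_s': 0.0, 'joint_positions': array([-1.30139447e+00,  1.31138403e-01,  1.48928818e+00,  3.70631089e-05,
        1.52298492e+00, -8.54106435e-02]), 'qvel': array([ 0.00031088,  0.0002938 ,  0.00037654,  0.00071527, -0.00060072,
       -0.00025358]), 'tau': array([ 2.47090685e-05, -5.59853911e+01, -4.91754520e+01,  7.66849425e-02,
        3.56963393e-02, -1.10127014e-04]), 'position': array([ 208.32882429, -562.08159191,  225.59614118]), 'tool_rot': array([-3.09049896e+00, -5.54096244e-01,  2.04442142e-04]), 'force': array([ 0.34225797,  0.44485354, -0.05690597]), 'moment': array([0.05440182, 0.01637281, 0.06154734]), 'gripper_width': 1.0020807827315332}
side {'vertical_fov': 57.60956351573201, 'cx': 279.89048600890135, 'cy': 202.68226508800086, 'rvec': array([ 0.82111077, -2.45343298,  1.17557967]), 'tvec': array([439.30799201, 264.2681849 , 825.84162589])}
orange_tin [([287.2, 201.2], 0.88), ([293.9, 232.6], 0.85), ([209.8, 257.9], 0.64)]
top_tin [([277.2, 233.3], 0.93)]
bottom_tin [([342.4, 200.6], 0.96), ([309.0, 232.0], 0.87), ([208.7, 258.0], 0.67), ([291.1, 277.0], 0.
[... 254 characters left out ...]
_tin [([199.9, 186.0], 0.67), ([232.0, 177.8], 0.57)]
top_tin [([232.0, 175.9], 0.62)]
bottom_tin [([254.0, 220.1], 0.76), ([236.3, 147.7], 0.57), ([231.9, 184.9], 0.48)]
cork_spot [([170.4, 291.4], 0.85)]
wrist {'vertical_fov': 59.69494571552866, 'cx': 278.243391980279, 'cy': 215.36519075739363, 'mount': array([[ 9.40889308e-04, -9.59941945e-01, -2.80197389e-01,
         7.83326129e+01],
       [ 9.99998642e-01,  1.28235191e-03, -1.03532499e-03,
        -2.28199123e+00],
       [ 1.35316354e-03, -2.80196034e-01,  9.59941848e-01,
        -1.57555193e+02],
       [ 0.00000000e+00,  0.00000000e+00,  0.00000000e+00,
         1.00000000e+00]])}
orange_tin []
top_tin []
bottom_tin []
cork_spot []
```

View pics/side0.png

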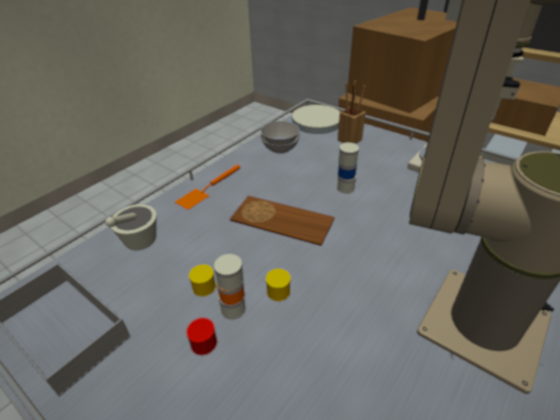

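View pics/top0.png

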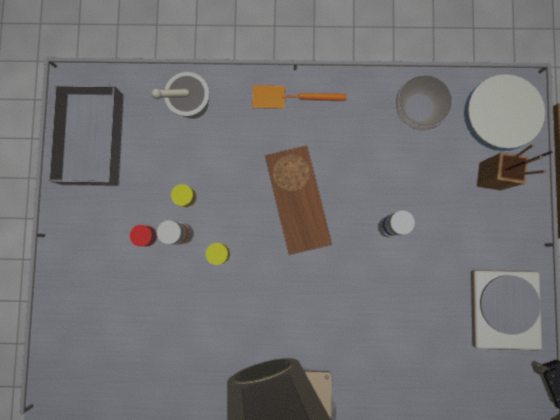

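View pics/wrist0.png

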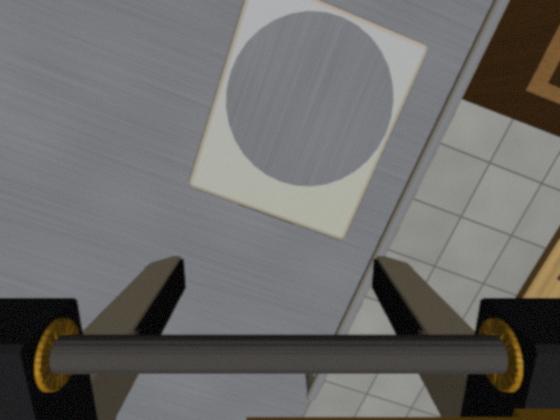

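The orange stack's top lid shows at about (232,170) [row,col] in the top view, with the red tin to its left at (236,142) and yellow tins at (195,182) and (254,217). The cork is at (171,291). In the side view the stack is around (285,231).

```bash
cat > fit.py <<'E'
from h import *
im=cv2.imread('pics/top0.png'); C=cam("top")
# top lid
for nm,(rr,cc,z,dia) in {"lid":(232,170,150,56),"y1":(195,182,50,56),"y2":(254,217,50,56),"red":(236,142,50,56)}.items():
    p=ray(C,rr,cc,z); print(nm,p.round(1), "scale",np.round(np.hypot(*(np.array(proj(C,p+[28,0,0]))-proj(C,p))),2))
print("cork",ray(C,170.4,291.4,12), "side",ray(cam("side"),208.5,258,12))
hsv=cv2.cvtColor(im,cv2.COLOR_BGR2HSV)
br=((hsv[...,0]<20)&(hsv[...,1]>80)).astype(np.uint8); br[:140]=0;br[260:]=0;br[:,:255]=0;br[:,340:]=0
cn=max(cv2.findContours(br,0,2)[0],key=cv2.contourArea); rect=cv2.minAreaRect(cn); print(rect)
b=cv2.boxPoints(rect); P=np.array([ray(C,y,x,12) for x,y in b]); print(P.round(0),np.linalg.norm(np.roll(P,1,0)-P,axis=1).round(0))
big=cv2.resize(im[180:280,115:240],None,fx=6,fy=6,interpolation=cv2.INTER_CUBIC); cv2.imwrite('pics/z1.png',big[:600])
s=cv2.imread('pics/side0.png'); cv2.imwrite('pics/z2.png',cv2.resize(s[245:325,180:300],None,fx=6,fy=6,interpolation=cv2.INTER_CUBIC))
E
python3 fit.py
python3 - <<'E'
from h import *
for n in("top","side"):
    r.capture(n)
    for th in("top_tin","cork_spot","orange_tin"):
        for d in r.regions_of(n,th)[:3]:
            m=d["mask"]; ys,xs=np.nonzero(m); print(n,th,round(d["conf"],2),ys.min(),ys.max(),xs.min(),xs.max(),ys.mean().round(1),xs.mean().round(1),m.sum())
E
```

```text
lid [458.4 289.6 150. ] scale 11.83
y1 [559.5 290.6  50. ] scale 10.58
y2 [407.4 193.5  50. ] scale 10.86
red [450.2 390.8  50. ] scale 10.75
cork [636.74844899   4.87404672  12.        ] side [641.23525559  -6.22618238  12.        ]
((297.5294494628906, 199.61764526367188), (101.86495971679688, 43.413875579833984), 75.96376037597656)
[[ 677.   80.   12.]
 [ 708.  -34.   12.]
 [ 440. -104.   12.]
 [ 410.    8.   12.]] [277. 119. 277. 116.]
top top_tin 0.67 221 245 157 186 232.7 171.5 577
top cork_spot 0.71 146 254 265 331 200.1 298.1 4640
top orange_tin 0.95 185 207 172 195 196.3 183.7 428
top orange_tin 0.42 224 244 180 189 234.2 185.8 81
side top_tin 0.86 254 290 213 243 271.7 228.2 901
side cork_spot 0.47 255 289 215 242 271.9 228.3 807
side orange_tin 0.81 285 306 217 244 295.8 230.6 436
side orange_tin 0.74 264 296 189 215 279.7 201.7 682
```

View pics/z1.png

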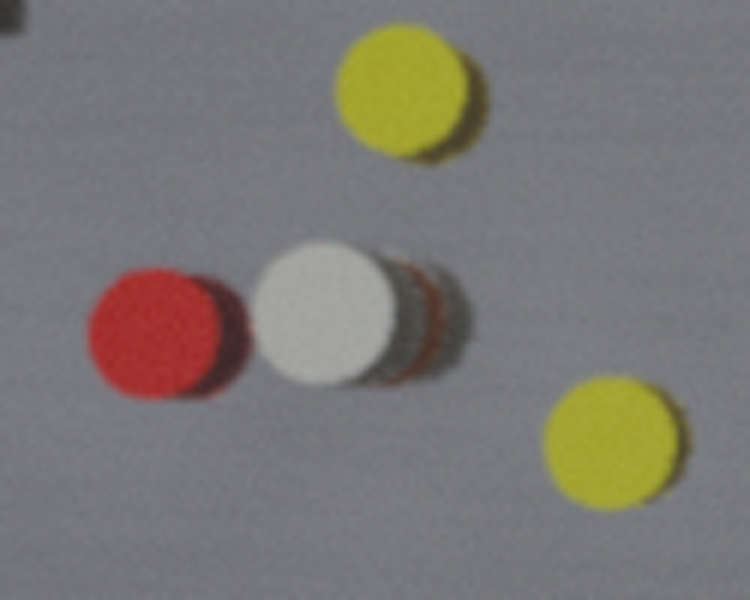

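View pics/z2.png

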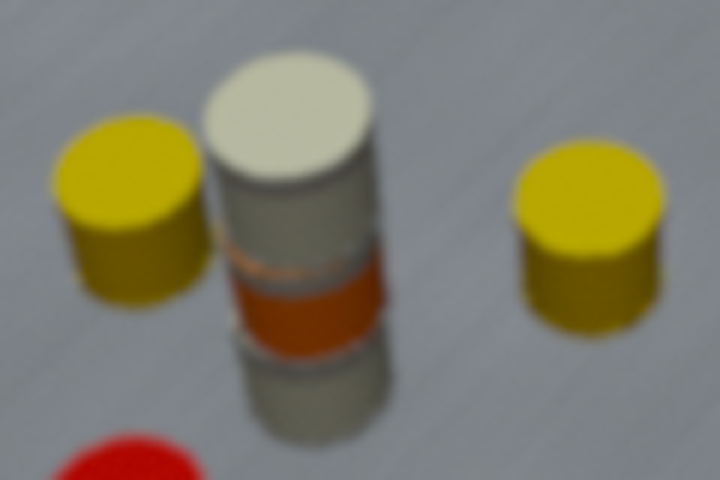

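>>> carry_out(deltas=[[260,-197,-62,0,0],[260,-197,-62,0,0],[260,-197,-62,0,0],[260,-197,-62,0,0],[260,-197,-62,0,0],[260,-197,-62,0,0],[260,-197,-62,0,0],[260,-197,-62,0,0]])

```text
time_s: 1.82
position: [384.5, -285.7, 289.3]
tool_rot: [3.092, 0.554, 0.001]
force: [2.2, -0.6, 0.2]
gripper_width: 0.999
```

>>> carry_out(deltas=[[261,-197,-61,0,0],[261,-197,-61,0,0],[261,-197,-61,0,0],[261,-197,-61,0,0],[261,-197,-61,0,0],[261,-197,-61,0,0],[261,-197,-61,0,0],[261,-197,-61,0,0]])

```text
time_s: 2.48
position: [560.9, -10.0, 350.3]
tool_rot: [3.092, 0.555, 0.001]
force: [1.2, -1.5, -0.2]
gripper_width: 1.001
```

>>> carry_out(deltas=[[0,0,0,0,0],[0,0,0,0,0]])

```text
time_s: 2.65
position: [560.9, -10.2, 349.6]
tool_rot: [-3.091, -0.56, 0.0]
force: [-0.4, -0.8, 0.0]
gripper_width: 1.001
```

```bash
python3 - <<'E'
from h import *
s=r.sense(); print(s)
save("wrist","w1.png"); C=cam("wrist",s)
for d in r.mark_of("wrist","cork_spot"): print(d, ray(C,*d["point"],12))
E
```

```text
{'time_s': 2.65, 'joint_positions': array([-1.09507400e-01,  7.44581582e-03,  1.39530387e+00, -2.48973537e-05,
        1.73898071e+00,  1.10260642e+00]), 'qvel': array([-0.05509081, -0.02532567,  0.0389354 , -0.01379695,  0.00054202,
       -0.01947613]), 'tau': array([  2.13766046, -49.96860266, -50.93431234,   0.48866736,
        -0.15582556,   0.40668899]), 'position': array([560.85338624, -10.1648733 , 349.5604372 ]), 'tool_rot': array([-3.09119166e+00, -5.60392547e-01,  2.18380121e-04]), 'force': array([-0.40659103, -0.79091796,  0.03770088]), 'moment': array([-0.04151887, -0.03752267,  0.02902865]), 'gripper_width': 1.0014418885506138}
{'point': [113.1, 285.1], 'conf': 0.78} [630.92925325   9.72513568  12.        ]
```

View pics/w1.png

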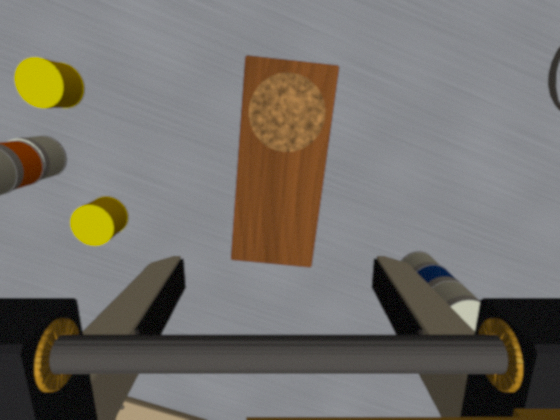

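The wrist view shows the whole board, with the cork centred near (112,287) and the bare end around (225,275).

```bash
cat > board.py <<'E'
from h import *
s=r.sense(); im=save("wrist","w2.png")[:,:,::-1].copy(); C=cam("wrist",s); print(s["position"],s["qvel"].round(3))
hsv=cv2.cvtColor(im,cv2.COLOR_BGR2HSV)
m=((hsv[...,0]<25)&(hsv[...,1]>70)&(hsv[...,2]>40)).astype(np.uint8); m[:40]=0;m[280:]=0;m[:,:215]=0;m[:,355:]=0
m=cv2.morphologyEx(m,cv2.MORPH_CLOSE,np.ones((5,5)))
cn=max(cv2.findContours(m,0,1)[0],key=cv2.contourArea)
W=np.array([ray(C,y,x,12)[:2] for x,y in cn[:,0]],np.float32)
rc=cv2.minAreaRect(W); print(rc)
b=cv2.boxPoints(rc);print(b)
# cork: brighter
g=cv2.GaussianBlur(im[...,1],(7,7),0); ck=((g>85)&(m>0)).astype(np.uint8); 
n,l,st,ce=cv2.connectedComponentsWithStats(ck); i=1+np.argmax(st[1:,4]); print(st[i],ce[i]); 
cn=max(cv2.findContours((l==i).astype(np.uint8),0,1)[0],key=cv2.contourArea)
print("cork",cv2.minEnclosingCircle(np.array([ray(C,y,x,12)[:2] for x,y in cn[:,0]],np.float32)), ray(C,112,287,12))
E
python3 board.py
```

```text
[559.85751936 -12.50911942 349.32544319] [-0.028 -0.012  0.013 -0.001 -0.001 -0.001]
((559.97119140625, -10.671981811523438), (277.1531982421875, 118.49423217773438), 14.703749656677246)
[[ 410.8946     11.46117 ]
 [ 440.971    -103.15251 ]
 [ 709.0478    -32.805134]
 [ 678.9714     81.80855 ]]
[ 246   71   79   81 4889] [284.77111884 110.1368378 ]
cork ((631.77099609375, 7.601609230041504), 51.59360885620117) [631.95873396   5.15845775  12.        ]
```

>>> carry_out(deltas=[[1,-40,10,0,0],[3,-80,20,0,0],[4,-120,30,0,0],[5,-160,40,0,0],[7,-200,50,0,0],[8,-240,60,0,0],[9,-280,70,0,0],[10,-310,75,0,0]])

```text
time_s: 3.47
position: [460.3, 282.6, 273.3]
tool_rot: [-3.093, -0.552, 0.002]
force: [0.1, -0.3, 0.2]
gripper_width: 1.002
```

>>> carry_out(deltas=[[0,-8,3,0,0],[0,-11,5,0,0],[0,-11,5,0,0],[0,-11,5,0,0],[0,-11,5,0,0]])

```text
time_s: 3.88
position: [459.0, 290.7, 270.2]
tool_rot: [3.093, 0.551, 0.001]
force: [0.1, 0.3, -0.9]
gripper_width: 1.003
```

```bash
cat > lid.py <<'E'
from h import *
import sys
def fit(name,z,thr=None,color="white",roi=None,f=None):
    s=r.sense(); im=save(name,f or "tmp.png")[:,:,::-1].copy(); C=cam(name,s); return s,im,C
if __name__=="__main__":
    s,im,C=fit("wrist",0,f=sys.argv[1]); print(s["position"].round(2),s["tool_rot"].round(3),s["qvel"].round(3),s["time_s"])
    for th in ("top_tin","orange_tin","bottom_tin"):
        for d in r.regions_of("wrist",th):
            ys,xs=np.nonzero(d["mask"]); print(th,round(d["conf"],2),ys.min(),ys.max(),xs.min(),xs.max())
E
python3 lid.py w3.png
```

```text
[458.99 290.67 270.16] [3.093e+00 5.510e-01 1.000e-03] [ 0.001  0.002 -0.003  0.     0.001  0.005] 3.8833
top_tin 0.71 165 243 240 311
orange_tin 0.77 157 188 244 299
orange_tin 0.7 57 118 283 342
orange_tin 0.15 165 243 240 311
bottom_tin 0.75 219 279 314 369
bottom_tin 0.71 126 184 153 215
bottom_tin 0.51 149 169 254 299
```

View pics/w3.png

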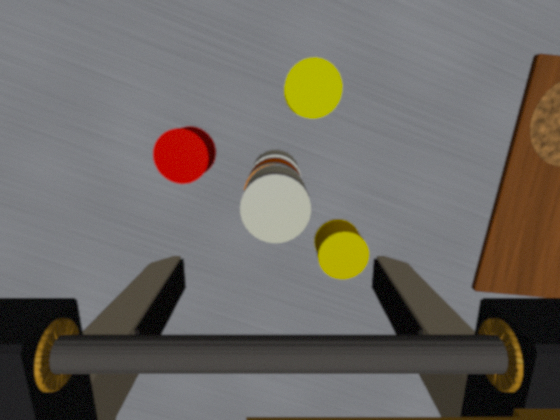

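The lid is centred at about (208,275), directly below the jaws. The orange and bottom tins peek out above it.

```bash
cat > disc.py <<'E'
from h import *
import sys
# fit circle of radius 28 at height z: args file, seed row, col, z
def disc(im,C,row,col,z,cfun=None,tol=25,f=None):
    b=cv2.GaussianBlur(im,(3,3),0).astype(int); c=b[int(row)-3:int(row)+4,int(col)-3:int(col)+4].reshape(-1,3).mean(0)
    m=(np.abs(b-c).max(2)<tol).astype(np.uint8); n,l=cv2.connectedComponents(m,connectivity=4)
    m=(l==l[int(row),int(col)]).astype(np.uint8); m=cv2.morphologyEx(m,cv2.MORPH_OPEN,np.ones((5,5)))
    cn=max(cv2.findContours(m,0,1)[0],key=cv2.contourArea)
    W=np.array([ray(C,y,x,z)[:2] for x,y in cn[:,0]],np.float32)
    M=cv2.moments(W.reshape(-1,1,2)); 
    if f:
        o=im.copy(); cv2.drawContours(o,[cn],-1,(255,0,255),1); cv2.imwrite('pics/'+f,o)
    return (M['m10']/M['m00'],M['m01']/M['m00']),2*np.sqrt(abs(M['m00'])/np.pi),cv2.minEnclosingCircle(W)
E
python3 - <<'E'
from disc import *
im=cv2.imread('pics/w3.png'); C=cam("wrist")
for t in(20,30,40): print(disc(im,C,208,275,150,tol=t))
im=cv2.imread('pics/top0.png'); print(disc(im,cam("top"),232,169,150,tol=25))
# predicted bottom outline: sides visible
for p in [(458,292,100),(458,292,50),(458,292,0)]: print(proj(C,p))
z=cv2.imread('pics/w3.png')[130:260,210:340]; cv2.imwrite('pics/z3.png',cv2.resize(z,None,fx=4.5,fy=4.5,interpolation=cv2.INTER_CUBIC))
E
```

```text
((458.81619091081785, 296.9689545215702), np.float64(54.229534995314914), ((458.93780517578125, 297.0428466796875), 27.63059425354004))
((458.78774335060206, 297.01286639175316), np.float64(55.10231934708437), ((458.93621826171875, 297.088134765625), 28.082178115844727))
((458.6187060512667, 296.92945559166697), np.float64(56.03421587692248), ((458.8616027832031, 297.0019226074219), 28.622228622436523))
((459.3433704248617, 294.4620169691728), np.float64(53.09668728297819), ((459.29058837890625, 295.0133361816406), 27.835813522338867))
(np.float64(197.83718517291112), np.float64(280.3708671765202))
(np.float64(186.7170929636793), np.float64(280.1675621075721))
(np.float64(178.06549061871434), np.float64(280.0093876447926))
```

View pics/z3.png

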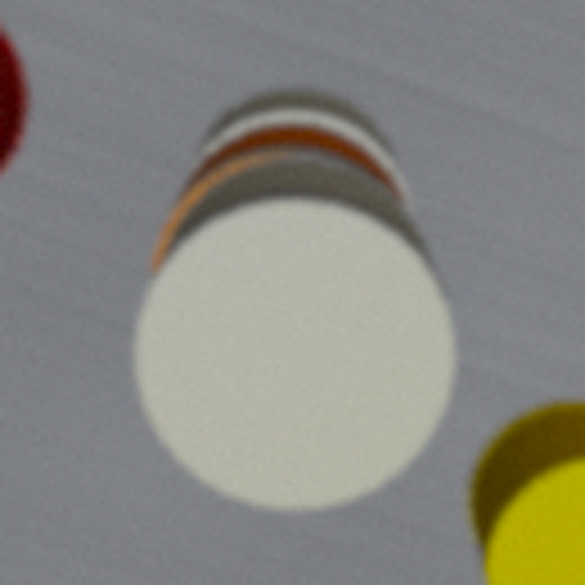

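>>> carry_out(deltas=[[2,-5,15,0,0],[2,-5.5,50,0,0],[2,-5.5,85,0,0],[2,-5.5,115,0,0],[2,-5.5,137,0,0],[2,-5.5,148,0,0],[2,-5.5,153,0,0],[2,-5.5,153,0,0]])

```text
time_s: 4.75
position: [457.8, 297.8, 116.2]
tool_rot: [3.092, 0.554, -0.002]
force: [-0.2, -0.4, 0.4]
gripper_width: 1.004
```

>>> carry_out(deltas=[[0,0,0,0,0.2],[0,0,0,0,0.3],[0,0,0,0,0.4],[0,0,0,0,0.6],[0,0,0,0,0.6],[0,0,0,0,0.6]], squeeze=20)

```text
time_s: 5.25
position: [458.5, 298.1, 117.3]
tool_rot: [3.092, 0.554, 0.002]
force: [0.5, -2.1, 1.9]
gripper_width: 0.615
```

>>> carry_out(deltas=[[0,0,0,0,0.7],[0,0,0,0,0.7],[0,0,-4,0,0.7],[0,0,-12,0,0.7],[0,0,-24,0,0.7],[0,0,-40,0,0.7],[0,0,-55,0,0.7],[0,0,-60,0,0.7]])

```text
time_s: 5.92
position: [459.1, 299.1, 180.3]
tool_rot: [-3.091, -0.554, -0.006]
force: [1.0, 0.7, -1.3]
gripper_width: 0.606
```

```bash
python3 lid.py w4.png; python3 -c "
from h import *
save('side','s4.png'); save('top','t4.png')"
```

```text
[459.12 299.09 180.26] [-3.091 -0.554 -0.006] [-0.002 -0.028 -0.045 -0.003  0.073 -0.001] 5.9167
top_tin 0.62 215 381 206 349
orange_tin 0.88 46 126 295 373
orange_tin 0.87 174 234 244 326
bottom_tin 0.79 135 208 127 209
bottom_tin 0.77 164 184 256 311
bottom_tin 0.61 249 303 344 402
```

View pics/w4.png

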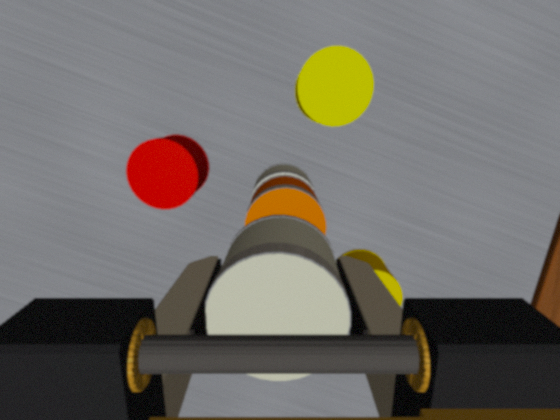

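View pics/s4.png

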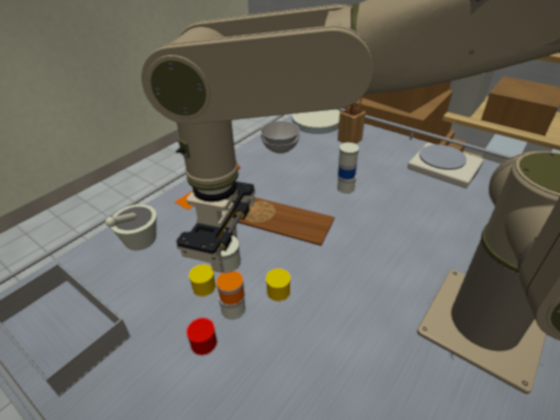

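>>> carry_out(deltas=[[-4,15,0,0,0.7],[-12,45,0,0,0.7],[-22,80,0,0,0.7],[-33,118,0,0,0.7],[-43,156,0,0,0.7],[-54,194,0,0,0.7],[-64,232,0,0,0.7],[-74,268,0,0,0.7]])

```text
time_s: 6.88
position: [480.9, 19.2, 175.7]
tool_rot: [-3.092, -0.554, 0.002]
force: [0.5, -0.3, -1.7]
gripper_width: 0.606
```

>>> carry_out(deltas=[[-7,25,10,0,0.7],[-12,42,30,0,0.7],[-14,50,60,0,0.7],[-14,50,90,0,0.7],[-14,50,115,0,0.7],[-14,50,132,0,0.7],[-14,50,140,0,0.7],[-14,50,140,0,0.7]])

```text
time_s: 7.55
position: [483.4, -30.2, 33.8]
tool_rot: [-3.09, -0.554, 0.008]
force: [-0.2, 0.3, -1.8]
gripper_width: 0.607
```

```bash
python3 lid.py w5.png
```

```text
[483.42 -30.22  33.81] [-3.09  -0.554  0.008] [ 0.004 -0.039 -0.043 -0.001  0.035 -0.   ] 7.55
```

View pics/w5.png

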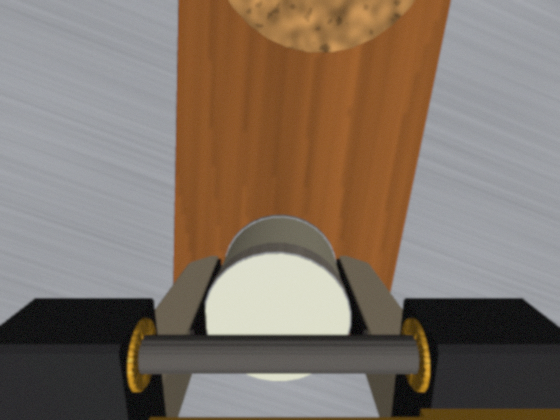

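>>> carry_out(deltas=[[0,0,1,0,0.7],[0,0,2,0,0.7],[0,0,3.5,0,0.7],[0,0,4.5,0,0.7],[0,0,4.5,0,0.7],[0,0,4.5,0,0.7]])

```text
time_s: 8.25
position: [485.8, -30.6, 32.1]
tool_rot: [-3.092, -0.554, 0.0]
force: [-0.1, 0.6, -1.5]
gripper_width: 0.608
```

>>> carry_out(deltas=[[0,0,1,0,0.7],[0,0,2,0,0.7],[0,0,2,0,0.7],[0,0,2,0,0.7]])

```text
time_s: 8.58
position: [485.8, -30.6, 30.0]
tool_rot: [-3.092, -0.554, 0.001]
force: [-0.2, 0.2, -1.4]
gripper_width: 0.604
```

>>> carry_out(deltas=[[0,0,0.5,0,0.7],[0,0,1,0,0.7],[0,0,1,0,0.7]])

```text
time_s: 8.83
position: [486.1, -30.6, 29.3]
tool_rot: [3.092, 0.554, 0.001]
force: [0.7, -0.0, -0.9]
gripper_width: 0.604
```

>>> carry_out(deltas=[[0,0,0.4,0,0.7],[0,0,0.8,0,0.7],[0,0,0.8,0,0.7]])

```text
time_s: 9.08
position: [486.4, -30.8, 28.8]
tool_rot: [3.092, 0.554, 0.001]
force: [-1.4, -0.4, 3.3]
gripper_width: 0.606
```

Contact (+3 N). Release and rise, then go back over the stack.

>>> carry_out(deltas=[[0,0,0,0,0.35],[0,0,0,0,0.2],[0,0,0,0,0.0],[0,0,0,0,0.0],[0,0,-10,0,0.0],[0,0,-35,0,0.0],[0,0,-70,0,0.0],[0,0,-110,0,0.0]])

```text
time_s: 9.75
position: [484.1, -30.3, 138.3]
tool_rot: [-3.091, -0.554, 0.006]
force: [0.5, 0.3, 0.4]
gripper_width: 1.0
```

>>> carry_out(deltas=[[0,0,-40,0,0.0],[0,0,-80,0,0.0],[10,-35,-100,0,0],[20,-72,-110,0,0],[31,-112,-110,0,0],[42,-152,-110,0,0],[52,-190,-110,0,0],[63,-228,-110,0,0]])

```text
time_s: 10.42
position: [465.1, 207.0, 249.6]
tool_rot: [-3.092, -0.554, -0.002]
force: [1.0, -1.0, -0.5]
gripper_width: 0.998
```

>>> carry_out(deltas=[[10,-35,0,0,0],[18,-65,0,0,0],[23,-82,0,0,0],[24,-88,0,0,0],[24,-88,0,0,0],[24,-88,0,0,0]])

```text
time_s: 10.92
position: [457.7, 295.4, 248.6]
tool_rot: [3.092, 0.555, 0.0]
force: [-0.8, 0.6, -0.0]
gripper_width: 0.999
```

```bash
python3 lid.py w6.png; python3 -c "
from h import *
save('side','s6.png')"
```

```text
[457.72 295.38 248.61] [3.092 0.555 0.   ] [-0.024 -0.007  0.01  -0.    -0.002 -0.   ] 10.9167
top_tin 0.64 234 290 526 559
orange_tin 0.78 160 232 246 313
bottom_tin 0.97 127 187 151 217
bottom_tin 0.86 151 170 256 304
bottom_tin 0.78 225 288 320 376
```

View pics/w6.png

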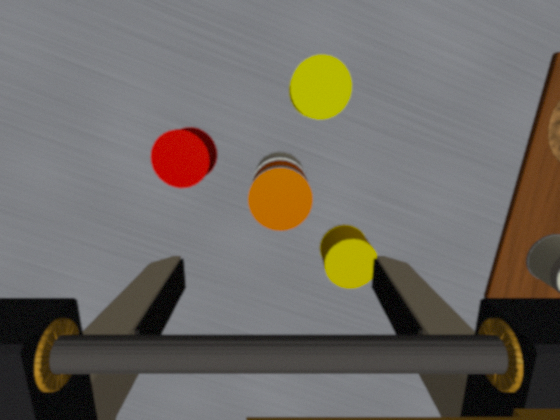

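View pics/s6.png

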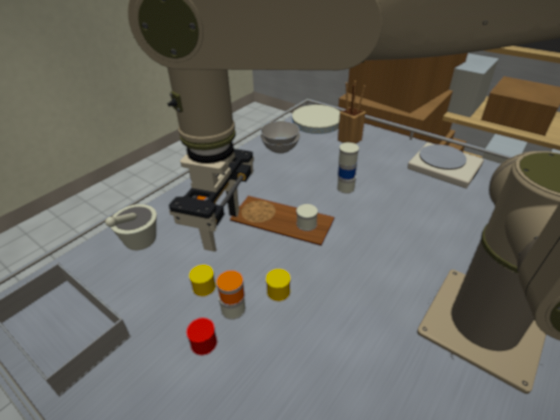

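The white tin stands upright on the board. The orange lid is at about (198,280) in the wrist view, on the bottom tin.

```bash
python3 - <<'E'
from disc import *
s=r.sense(); print(s["position"].round(2),s["qvel"].round(3)); im=save("wrist","w7.png")[:,:,::-1].copy(); C=cam("wrist",s)
for t in(25,40): print(disc(im,C,198,280,100,tol=t))
E
```

```text
[458.1  294.83 248.51] [ 0.004  0.003 -0.003  0.001 -0.002 -0.001]
((460.34704256947435, 297.6135663675854), np.float64(52.588329577094065), ((460.24468994140625, 297.723388671875), 26.82545280456543))
((460.4029626672171, 297.52610328328103), np.float64(53.295368842901496), ((460.5345458984375, 297.49749755859375), 27.260665893554688))
```

>>> carry_out(deltas=[[2,-1,20,0,0],[3,-1.7,55,0,0],[3,-1.7,92,0,0],[3,-1.7,127,0,0],[3,-1.7,155,0,0],[3,-1.7,172,0,0],[3,-1.7,179,0,0],[3,-1.7,179,0,0]])

```text
time_s: 11.88
position: [458.7, 297.4, 67.4]
tool_rot: [3.091, 0.553, -0.006]
force: [0.5, 0.0, -0.2]
gripper_width: 0.997
```

>>> carry_out(deltas=[[0,0,0,0,0.2],[0,0,0,0,0.3],[0,0,0,0,0.35],[0,0,0,0,0.38],[0,0,0,0,0.42],[0,0,0,0,0.7],[0,0,0,0,0.7],[0,0,0,0,0.7]], squeeze=20)

```text
time_s: 12.55
position: [460.5, 298.6, 70.0]
tool_rot: [3.092, 0.554, 0.002]
force: [-0.2, -2.4, 5.4]
gripper_width: 0.601
```

>>> carry_out(deltas=[[0,0,-3,0,0.7],[0,0,-8,0,0.7],[0,0,-18,0,0.7],[0,0,-35,0,0.7],[0,0,-60,0,0.7],[0,0,-85,0,0.7],[0,0,-105,0,0.7],[0,0,-110,0,0.7]])

```text
time_s: 13.22
position: [461.8, 299.8, 184.4]
tool_rot: [-3.09, -0.554, -0.01]
force: [0.4, 0.1, -0.8]
gripper_width: 0.598
```

```bash
python3 lid.py w8.png
```

```text
[461.79 299.75 184.4 ] [-3.09  -0.554 -0.01 ] [-0.002 -0.013 -0.023 -0.     0.054 -0.001] 13.2167
orange_tin 0.85 214 376 208 349
orange_tin 0.78 51 130 293 371
bottom_tin 0.8 166 223 250 318
bottom_tin 0.68 138 211 129 209
bottom_tin 0.66 251 303 345 400
```

View pics/w8.png

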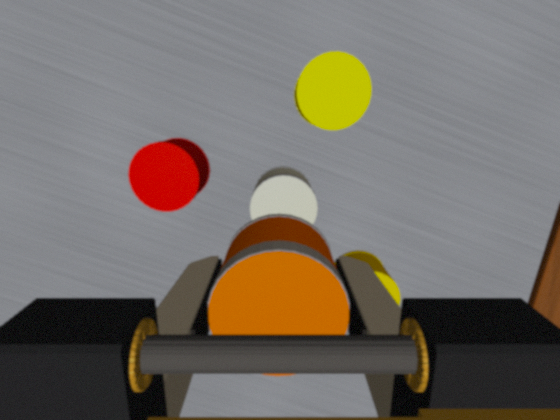

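>>> carry_out(deltas=[[3,15,0,0,0.7],[8,45,0,0,0.7],[14,80,0,0,0.7],[21,118,0,0,0.7],[28,156,0,0,0.7],[35,194,0,0,0.7],[42,232,0,0,0.7],[48,268,0,0,0.7]])

```text
time_s: 14.08
position: [597.6, 61.9, 176.8]
tool_rot: [-3.092, -0.554, 0.006]
force: [0.3, 1.1, -1.8]
gripper_width: 0.6
```

>>> carry_out(deltas=[[5,28,3,0,0.7],[9,50,15,0,0.7],[12,62,35,0,0.7],[12,64,65,0,0.7],[12,64,90,0,0.7],[12,64,105,0,0.7],[12,64,105,0,0.7],[12,64,105,0,0.7]])

```text
time_s: 14.75
position: [629.3, 8.2, 71.4]
tool_rot: [-3.091, -0.554, 0.008]
force: [0.3, 0.1, -0.5]
gripper_width: 0.598
```

```bash
python3 lid.py w9.png
```

```text
[629.27   8.25  71.42] [-3.091 -0.554  0.008] [ 0.005 -0.04  -0.049 -0.001  0.007 -0.001] 14.75
top_tin 0.88 394 417 226 298
orange_tin 0.84 213 377 208 349
```

View pics/w9.png

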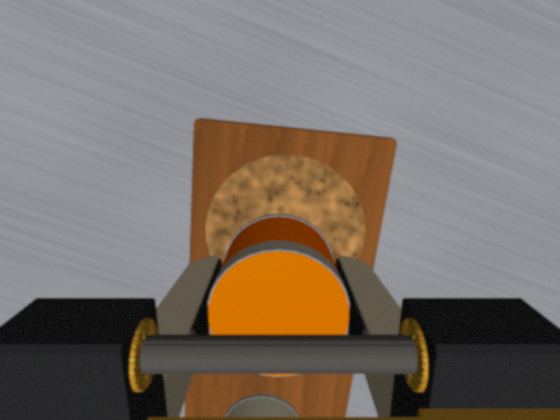

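```bash
python3 - <<'E'
from h import *
from scipy.optimize import least_squares
s=r.sense(); im=save("wrist","w10.png")[:,:,::-1].copy(); C=cam("wrist",s); print(s["position"])
# cork edge points: radial brightness/red-saturation transition
hsv=cv2.cvtColor(cv2.GaussianBlur(im,(5,5),0),cv2.COLOR_BGR2HSV)
ck=(cv2.GaussianBlur(im,(7,7),0)[...,1]>85)
c0=np.array([632,8.]); pts=[]
e=proj(C,[632,8,12]); print(e, [im[y,x].tolist() for y,x in((190,285),(140,285),(230,220),(230,200))])
cv2.imwrite('pics/z10.png',im[110:290,170:420])
g=cv2.GaussianBlur(im[...,1],(7,7),0).astype(float)
for a in np.radians(np.arange(-80,120,4)):
    rr=np.arange(38,62,.5); v=[]
    P=[proj(C,[c0[0]+q*np.cos(a),c0[1]+q*np.sin(a),12]) for q in rr]
    if any(p[0]>235 for p in P): continue
    v=np.array([g[int(round(p[0])),int(round(p[1]))] for p in P]); v=cv2.GaussianBlur(v.reshape(1,-1),(0,0),2)[0]
    i=np.argmin(np.gradient(v)); pts.append([c0[0]+rr[i]*np.cos(a),c0[1]+rr[i]*np.sin(a)])
pts=np.array(pts); f=least_squares(lambda p:np.hypot(*(pts-p[:2]).T)-p[2],[632,8,50],loss='soft_l1'); print(len(pts),f.x)
f=least_squares(lambda p:np.hypot(*(pts-p[:2]).T)-50,[632,8],loss='soft_l1'); print(f.x)
E
```

```text
[632.73644108   8.15984185  76.16347511]
(np.float64(237.07914968229608), np.float64(281.86991346360094)) [[68, 114, 154], [33, 72, 119], [59, 105, 143], [37, 79, 129]]
44 [632.06235147   8.2102496   49.39369739]
[631.42401215   7.83159967]
```

>>> carry_out(deltas=[[0,0,8,0,0.7],[0,0,20,0,0.7],[0,0,32,0,0.7],[0,0,39,0,0.7],[0,0,42,0,0.7],[0,0,42,0,0.7],[0,0,42,0,0.7],[0,0,42,0,0.7]])

```text
time_s: 15.67
position: [631.1, 8.2, 31.5]
tool_rot: [-3.092, -0.554, 0.001]
force: [0.8, -0.6, -1.6]
gripper_width: 0.597
```

>>> carry_out(deltas=[[0,0,0,0,0.7],[0,0,0,0,0.7],[0,0,0.8,0,0.7],[0,0,0.8,0,0.7]])

```text
time_s: 16.0
position: [631.6, 8.1, 31.5]
tool_rot: [3.092, 0.554, 0.0]
force: [0.0, -0.4, -1.1]
gripper_width: 0.603
```

>>> carry_out(deltas=[[0,0,0.4,0,0.7],[0,0,0.8,0,0.7],[0,0,0.8,0,0.7]])

```text
time_s: 16.25
position: [631.7, 8.1, 31.4]
tool_rot: [3.092, 0.554, 0.0]
force: [-2.6, -0.2, 5.2]
gripper_width: 0.599
```

>>> carry_out(deltas=[[0,0,0,0,0.35],[0,0,0,0,0.2],[0,0,0,0,0.0],[0,0,0,0,0.0],[0,0,-10,0,0.0],[0,0,-35,0,0.0],[0,0,-70,0,0.0],[0,0,-110,0,0.0]])

```text
time_s: 16.92
position: [629.7, 8.2, 140.2]
tool_rot: [-3.091, -0.554, 0.007]
force: [1.1, -0.2, 0.6]
gripper_width: 0.996
```

>>> carry_out(deltas=[[-20,-2,-25,0,0],[-55,-5,-40,0,0],[-90,-8,-40,0,0],[-120,-11,-40,0,0],[-142,-13,-40,0,0],[-150,-14,-40,0,0],[-150,-14,-40,0,0],[-150,-14,-40,0,0]])

```text
time_s: 17.58
position: [486.8, -30.9, 181.6]
tool_rot: [3.092, 0.554, 0.003]
force: [-0.0, 0.1, -0.1]
gripper_width: 1.001
```

```bash
python3 lid.py w11.png
```

```text
[486.83 -30.92 181.59] [3.092e+00 5.540e-01 3.000e-03] [ 0.009  0.034 -0.024 -0.    -0.003  0.001] 17.5833
top_tin 0.82 169 247 242 315
orange_tin 0.68 0 56 257 341
bottom_tin 0.61 158 233 0 56
```

View pics/w11.png

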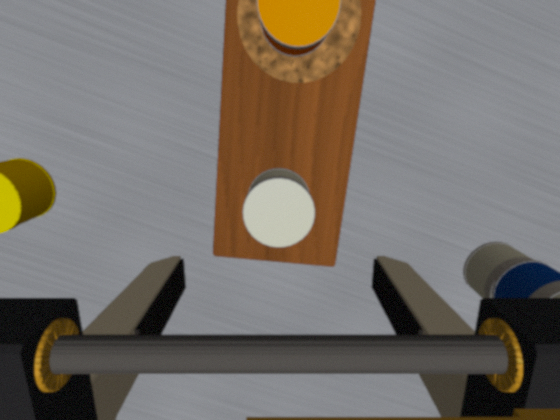

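The orange tin stands in the cork ring, and the white tin's lid is at about (211,279).

```bash
python3 - <<'E'
from disc import *
s=r.sense(); print(s["position"].round(2),s["qvel"].round(3)); im=save("wrist","w12.png")[:,:,::-1].copy(); C=cam("wrist",s)
for t in(25,40): print(disc(im,C,211,279,62,tol=t,f="z12.png"))
R=cv2.Rodrigues(np.array(s["tool_rot"]))[0]; c=np.array(disc(im,C,211,279,62,tol=30)[0]); print(R[:2,:2].T@(c-s["position"][:2]))
E
```

```text
[486.88 -30.61 180.73] [ 0.001 -0.002  0.006 -0.002  0.001  0.001]
((485.4601432610742, -28.858759930420664), np.float64(53.99547270235768), ((485.4612121582031, -28.85312843322754), 27.416643142700195))
((485.4531044446827, -28.875901227652154), np.float64(54.91655484599928), ((485.3919677734375, -28.877904891967773), 27.86159896850586))
[-0.77090008 -2.13235132]
```

>>> carry_out(deltas=[[10,-36,0,0,0],[21,-76,0,0,0],[32,-116,0,0,0],[43,-156,0,0,0],[54,-196,0,0,0],[66,-236,0,0,0],[76,-272,0,0,0],[83,-298,3,0,0]])

```text
time_s: 18.5
position: [460.0, 281.2, 178.1]
tool_rot: [-3.091, -0.557, -0.001]
force: [0.2, -0.2, 0.3]
gripper_width: 1.0
```

>>> carry_out(deltas=[[4,-14,4,0,0],[6,-20,9,0,0],[6,-20,9,0,0],[6,-20,9,0,0],[6,-20,9,0,0],[6,-20,9,0,0]])

```text
time_s: 19.0
position: [459.5, 297.2, 169.0]
tool_rot: [3.093, 0.552, 0.0]
force: [0.9, -0.9, 0.5]
gripper_width: 1.002
```

```bash
python3 lid.py w13.png
```

```text
[459.53 297.16 168.99] [3.093 0.552 0.   ] [-0.    -0.007 -0.001  0.003 -0.001  0.003] 19.0
orange_tin 0.79 40 126 293 375
bottom_tin 0.91 164 243 245 317
bottom_tin 0.8 252 333 330 391
bottom_tin 0.61 135 212 118 204
```

View pics/w13.png

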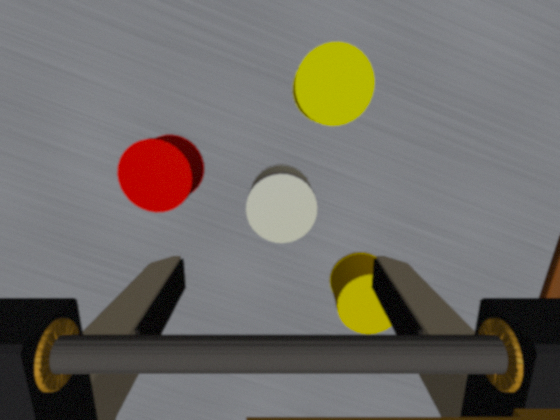

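```bash
python3 - <<'E'
from disc import *
for k in range(2):
    s=r.sense(); print(s["position"].round(2),s["qvel"].round(3)); im=save("wrist","w14.png")[:,:,::-1].copy(); C=cam("wrist",s)
    R=cv2.Rodrigues(np.array(s["tool_rot"]))[0]; c=np.array(disc(im,C,209,282,50,tol=30)[0]); print(c,R[:2,:2].T@(c-s["position"][:2]))
print("needed TCP",c-R[:2,:2]@[-.77,-2.13])
E
```

```text
[459.37 297.63 169.1 ] [ 0.006  0.002 -0.001 -0.001 -0.001  0.002]
[461.75792748 298.24449249] [2.4502408 0.2514517]
[459.35 297.75 169.07] [ 0.004  0.002 -0.001 -0.001  0.001  0.   ]
[461.81820151 298.24551117] [2.48657936 0.39397769]
needed TCP [463.27861397 296.51432795]
```

>>> carry_out(deltas=[[-9,32,-8,0,0],[-19,70,-12,0,0],[-30,108,-12,0,0],[-41,148,-12,0,0],[-52,188,-12,0,0],[-63,228,-12,0,0],[-74,266,-12,0,0],[-82,296,-12,0,0]])

```text
time_s: 19.97
position: [484.7, -10.7, 181.1]
tool_rot: [3.092, 0.553, 0.001]
force: [0.5, 0.6, -0.2]
gripper_width: 0.995
```

>>> carry_out(deltas=[[-4,16,0,0,0],[-6,21.5,5,0,0],[-6,21.5,30,0,0],[-6,21.5,65,0,0],[-6,21.5,100,0,0],[-6,21.5,130,0,0],[-6,21.5,147,0,0],[-6,21.5,151,0,0]])

```text
time_s: 20.63
position: [483.2, -28.6, 25.4]
tool_rot: [-3.089, -0.555, 0.01]
force: [-0.9, 0.7, 0.1]
gripper_width: 1.001
```

>>> carry_out(deltas=[[0,0,0,0,0],[0,0,0,0,0],[0,0,0,0,0]])

```text
time_s: 20.88
position: [488.4, -30.0, 31.6]
tool_rot: [3.091, 0.555, 0.005]
force: [-0.9, -0.5, 0.3]
gripper_width: 1.002
```

>>> carry_out(deltas=[[0,0,0,0,0],[0,0,0,0,0],[0,0,0,0,0]])

```text
time_s: 21.13
position: [487.6, -30.2, 30.8]
tool_rot: [3.092, 0.554, 0.003]
force: [0.0, -0.1, 0.3]
gripper_width: 1.0
```

>>> carry_out(deltas=[[-0.6,0,1,0,0.2],[-0.6,0,1,0,0.3],[-0.6,0,1,0,0.35],[-0.6,0,1,0,0.38],[-0.6,0,1,0,0.42],[-0.6,0,1,0,0.7],[-0.6,0,1,0,0.7],[-0.6,0,1,0,0.7]], squeeze=20)

```text
time_s: 21.8
position: [486.2, -30.3, 28.7]
tool_rot: [3.092, 0.554, -0.0]
force: [0.7, -0.7, -0.3]
gripper_width: 0.601
```

>>> carry_out(deltas=[[0,0,0,0,0.7],[0,0,-4,0,0.7],[0,0,-12,0,0.7],[0,0,-30,0,0.7],[0,0,-55,0,0.7],[0,0,-80,0,0.7],[0,0,-97,0,0.7],[0,0,-100,0,0.7]])

```text
time_s: 22.47
position: [488.7, -30.6, 133.3]
tool_rot: [3.09, 0.554, 0.01]
force: [-0.4, -0.6, -2.2]
gripper_width: 0.603
```

>>> carry_out(deltas=[[4,-15,0,0,0.7],[13,-45,0,0,0.7],[23,-80,0,0,0.7],[34,-118,0,0,0.7],[45,-156,0,0,0.7],[56,-194,0,0,0.7],[67,-232,0,0,0.7],[77,-266,0,0,0.7]])

```text
time_s: 23.13
position: [464.8, 248.0, 127.9]
tool_rot: [-3.092, -0.555, 0.002]
force: [0.4, -0.9, -1.2]
gripper_width: 0.601
```

>>> carry_out(deltas=[[7,-25,0,0,0.7],[12,-40,5,0,0.7],[14,-48,15,0,0.7],[14,-48,28,0,0.7],[14,-48,38,0,0.7],[14,-48,42,0,0.7],[14,-48,42,0,0.7],[14,-48,42,0,0.7]])

```text
time_s: 23.8
position: [462.4, 294.5, 86.1]
tool_rot: [3.092, 0.552, -0.002]
force: [-0.6, -0.1, -1.6]
gripper_width: 0.598
```

>>> carry_out(deltas=[[0,0,0,0,0.7],[0,0,0,0,0.7],[0,0,0,0,0.7],[0,0,0,0,0.7],[0,0,0,0,0.7]])

```text
time_s: 24.22
position: [462.7, 295.9, 87.1]
tool_rot: [-3.092, -0.554, -0.001]
force: [-0.0, 0.7, -1.8]
gripper_width: 0.598
```

```bash
python3 lid.py w15.png
```

```text
[462.69 295.85  87.12] [-3.092e+00 -5.540e-01 -1.000e-03] [ 0.001  0.001  0.001 -0.     0.     0.001] 24.2167
top_tin 0.82 215 381 207 350
orange_tin 0.91 17 137 294 411
bottom_tin 0.92 186 237 233 325
bottom_tin 0.59 148 254 51 178
bottom_tin 0.57 301 405 351 400
```

View pics/w15.png

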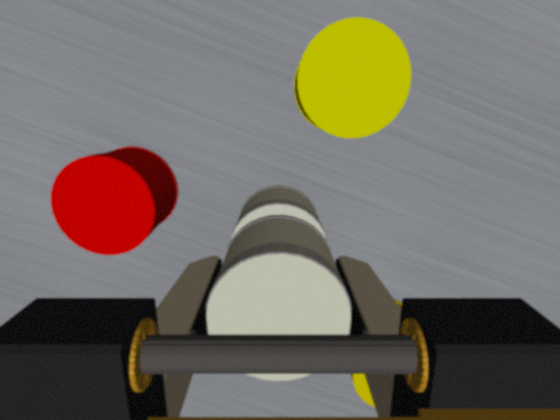

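>>> carry_out(deltas=[[0,-0.4,3,0,0.7],[0,-0.4,8,0,0.7],[0,-0.4,14,0,0.7],[0,-0.4,17,0,0.7],[0,-0.4,18,0,0.7],[0,-0.4,18,0,0.7],[0,-0.4,18,0,0.7],[0,-0.4,18,0,0.7]])

```text
time_s: 25.08
position: [462.5, 296.3, 68.9]
tool_rot: [-3.092, -0.554, -0.0]
force: [1.3, 0.6, -2.0]
gripper_width: 0.597
```

>>> carry_out(deltas=[[0,0,0,0,0.7],[0,0,0,0,0.7]])

```text
time_s: 25.25
position: [462.5, 296.2, 69.0]
tool_rot: [-3.092, -0.554, -0.001]
force: [-0.6, 0.4, -1.5]
gripper_width: 0.601
```

```bash
python3 lid.py w16.png;python3 -c "
from h import *
z=cv2.imread('pics/w16.png')[150:320,180:380]; cv2.imwrite('pics/z16.png',cv2.resize(z,None,fx=3.5,fy=3.5,interpolation=cv2.INTER_CUBIC))"
```

```text
[462.52 296.25  69.04] [-3.092e+00 -5.540e-01 -1.000e-03] [ 0.002 -0.     0.001  0.004  0.003 -0.002] 25.25
top_tin 0.86 215 380 206 350
orange_tin 0.66 7 140 296 425
bottom_tin 0.81 373 416 353 376
bottom_tin 0.63 191 239 236 327
bottom_tin 0.61 148 267 30 171
```

View pics/z16.png

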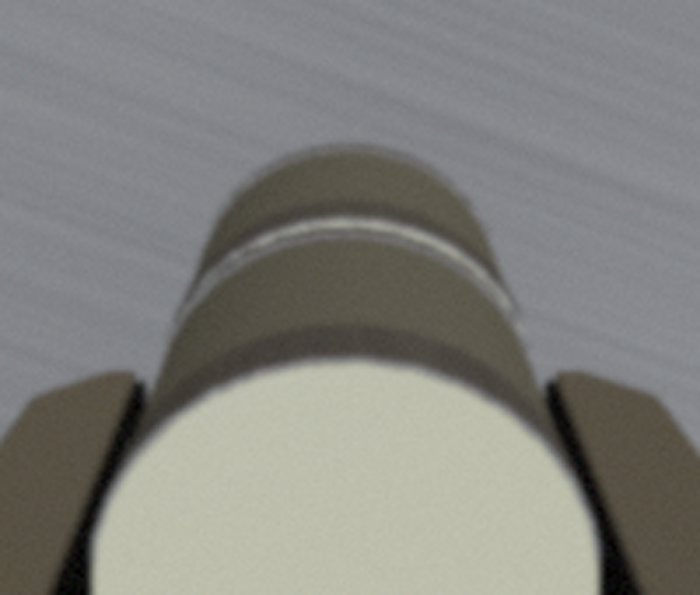

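>>> carry_out(deltas=[[0,0,0.8,0,0.7],[0,0,1.6,0,0.7],[0,0,1.8,0,0.7],[0,0,1.8,0,0.7]])

```text
time_s: 25.78
position: [462.3, 296.1, 66.8]
tool_rot: [3.092, 0.554, -0.0]
force: [0.4, -0.5, -1.4]
gripper_width: 0.598
```

>>> carry_out(deltas=[[0,0,0.4,0,0.7],[0,0,0.7,0,0.7],[0,0,0.7,0,0.7]])

```text
time_s: 26.03
position: [462.4, 296.2, 66.7]
tool_rot: [-3.092, -0.554, -0.0]
force: [-2.6, -0.8, 4.6]
gripper_width: 0.6
```

Contact. Release evenly and rise.

>>> carry_out(deltas=[[0,0,0,0,0.35],[0,0,0,0,0.2],[0,0,0,0,0.0],[0,0,0,0,0.0],[0,0,-10,0,0.0],[0,0,-35,0,0.0],[0,0,-70,0,0.0],[0,0,-110,0,0.0]])

```text
time_s: 26.7
position: [460.9, 295.4, 176.0]
tool_rot: [3.091, 0.554, -0.006]
force: [1.2, -0.4, 0.2]
gripper_width: 0.999
```

>>> carry_out(deltas=[[0,0,-25,0,0.0],[0,0,-40,0,0],[0,0,-40,0,0],[0,0,-40,0,0]])

```text
time_s: 27.03
position: [463.0, 296.5, 217.6]
tool_rot: [-3.091, -0.554, -0.004]
force: [-0.2, -0.1, -0.8]
gripper_width: 1.002
```

```bash
python3 lid.py w17.png; python3 - <<'E'
from h import *
save('side','s17.png'); save('top','t17.png')
z=cv2.imread('pics/s17.png')[190:340,170:350]; z2=cv2.imread('pics/t17.png')[130:280,120:345]
cv2.imwrite('pics/zs.png',cv2.resize(z,None,fx=4,fy=4,interpolation=cv2.INTER_CUBIC))
E
```

```text
[462.99 296.5  217.63] [-3.091 -0.554 -0.004] [ 0.     0.03   0.052 -0.    -0.012 -0.001] 27.0333
orange_tin 0.57 57 127 289 358
bottom_tin 0.93 238 308 322 376
bottom_tin 0.67 160 186 254 307
bottom_tin 0.61 135 201 139 212
```

View pics/w17.png

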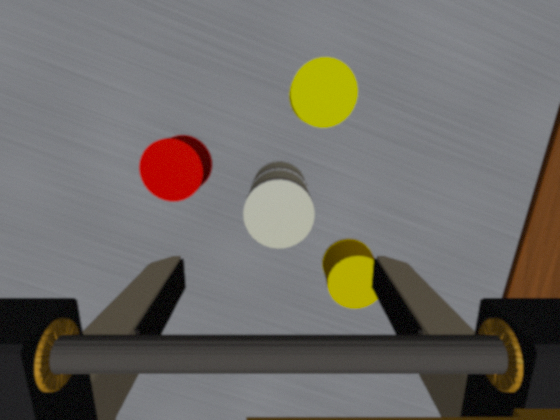

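View pics/zs.png

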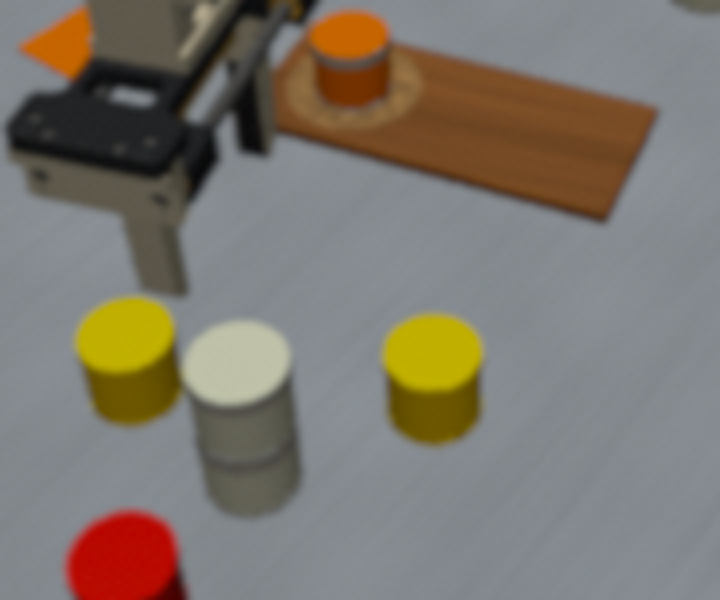

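Two white tins stand squarely stacked, at about (213,279) in the wrist view, and the orange tin stands within the cork ring. Everything is upright and the gripper is clear, so I'm handing it in.

```bash
python3 -c "
from h import *
print(r.hand_in()); print(r.sense()['time_s'])"
```

```text
the job is handed in; nothing more can be done
None
the job is handed in; nothing more can be done
```

The job is done and handed in, at about 27 s on the robot's clock against the 72 s limit. I lifted the upper white tin off and stood it on the bare end of the board. I then stood the orange tin on the cork spot and put the white tin back on the bottom one.

**Last checks:** the final side and wrist pictures show the two white tins stacked flush and upright. The orange tin stands upright inside the cork ring, released within about 1 mm of the measured centre. The gripper was open and clear of everything. All three set-downs ended with light contact, about 3–5 N at the wrist.

**Where measurements disagreed:**
- **Wrist camera:** it showed a sideways bias of about 2 mm. I cancelled it by measuring both white tins from the same relative pose. The last close-up before letting go showed them aligned to within about 0.5 mm.
- **Cork position:** the first estimates from the side and top cameras differed by about 11 mm. I used the wrist-camera fit, which a second close view confirmed.
- **Bottom tin:** I did not measure its position again after restacking. The pictures show no visible shift.

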